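# Wedge the packed row tight in the tilted drilling fixture

### The arm

A 6-joint arm with a two-finger parallel gripper is mounted at the origin on the work surface. World frame = base frame: x ahead of the robot, y to its left, z up, the work surface at z = 0. Lengths are in m, angles in rad, forces in N, time in s.
With the tool pointing down it reaches from about 0.425 to 1.125 m from the base axis. Payload 14.9 kg.
Tool frame: the origin (TCP) lies at the very end of the fingers, on their centre line; the grasp point (between the pads) lies arm.grip_point_offset behind it (arm.grip_point_offset is the distance from the TCP to the grasp point, in m); z points along the fingers, y is the line along which they close (so a half turn about z gives the same grasp; the last joint's range is limited). The gripper opens to 91 mm and grips with 3 to 60 N. Pads are 32 mm wide; open, the fingers measure 118 mm over their backs; the gripper's body (76 mm by 178 mm) begins 60 mm behind the grasp point.
Start: joints at [-1.135, 0.379, 1.734, -0, 1.028, -0.033], TCP at [0.316, -0.624, 0.214] pointing down, gripper open.
Joint ranges: [-2.77, 2.77], [-0.74, 2.19], [0, 2.66], [-1.06, 4.2], [0.31, 2.87], [-3.08, 3.08]. Speed limits (rad/s): [1.89, 1.89, 2.39, 3.14, 3.14, 3.14].

### API

Orientations are given as [roll, pitch, yaw] about the fixed x, y, z axes, in that order (R = Rz(yaw) Ry(pitch) Rx(roll)).
In Python, from cell import arm gives the robot as it stands. The module is installed in compiled form; this text tells all that it offers. Calls block until the motion is done:
- arm.move_pose(position, orientation): joint-space move of the TCP to a pose.
- arm.move_straight(position, attitude=None, feed=0.15): straight line of the TCP; attitude=None keeps the orientation; feed is the mean speed in m/s.
- arm.movej(angles): joint-space move.
- arm.open_gripper() and arm.close(f_grip=None): open the fingers fully, or close them until they stop; f_grip is the grip in N (None keeps the last).
- arm.wait(seconds).
- arm.inverse_kinematics(position, orientation): joint angles nearest the present ones, or None.
- arm.read_state(): the state.
- arm.read_camera(name): name is "scene" or "top"; returns the picture (480x640x3 uint8, red, green, blue); there is no depth.
- arm.camera_info(name): a dict with "fx", "fy", "cx", "cy" (pixels), "R" (3x3) and "t" (3): a world point X has camera coordinates R X + t. Camera axes: x right, y down, z forward; pixel columns grow to the right and rows downward; lengths in m; the calibration is good to about 2 mm. A picture is of the moment at which its call begins. camera_info takes no time and is no camera call.
A pose or a line that the arm cannot do raises arm.MotionError and nothing moves.
- arm.sign_off(): hands the job in; it is judged then, once.
The state is a dict: "t": time; "joints": joint angles; "qvel": joint speeds; "effort": joint torques, N m; "tool_pos": TCP position; "orientation": TCP orientation; "force": force on the tool from outside, world axes, zero at the start; "torque": the same for the moment, N m; "grip_width": opening from 0.0 (shut) to 1.0 (fully open); "finger_force": force on a finger pad.
Only numpy, scipy, OpenCV 4.12 (cv2) and the standard library are available. Lean on these libraries where they do the work, as an engineer would, in place of code of your own. Each camera call takes 0.05 s, during which the arm holds its last target. There are 200 camera calls.

### The job

In the tilted fixture, slide the shoe along the bed to pack the row of white bearing blocks up against the fixed stop, which opens the gap at the leaning cheek. Then take the tapered wooden wedge from the rack and set it tip first, square to the bed, into that gap and drive it down with a firm push of about 20 N on the top of its head until it will go no further, so that it stays locked tight with the row closed up, and nothing holds it but its own grip. Leave the parallel bar in the rack and everything else on the bench where it is.

Things in the scene. Friction and masses are not known exactly. Their poses are not given: they have to be found in the camera images.
- bed (a point): Tilted bed of the fixture: origin on the bed's surface at its middle, 50 mm above the bench. x: down the slope, away from the robot, 30 degrees below level; y: along the row from the fixed stop (its face at y = -105) to the cheek; z: square off the bed, leaning 30 degrees away from the robot. A ledge (18 high, inner face at x = 32) carries the row. Rough: nothing slides by itself.
- cheek (a point): Foot of the leaning steel cheek's face, on the bed at bed y = 90.5 mm, x = 0; axes as the bed's. The face leans away from the row by 9 degrees (y = 100 at its top, z about 62). With the row packed the gap between shoe and cheek is 10.5 wide at the bed and about 19 at the shoe's top.
- crossbar (a point): Middle of the steel bar, radius 6 mm, that runs along the row above the uphill side (the robot's side) at bed x = -40, z = 115, on 12 mm square posts at bed y = -122 and 122. It keeps a vertical gripper from the fin and the gap: work with the tool tilted along the bed's z (fingers closing along bed y).
- fixture: The fixture's base: steel and aluminium, footprint 110 x 256, origin at the underside centre on the bench, z up, y along the row; the bed's middle is 50 above it.
- shoe: Aluminium pressure shoe, last piece of the row, about 0.3 kg: block 60 (x) x 65 (y) x 55 (z) mm. An upright fin on top to hold it by: 40 (x) x 20 (y), z = 55 to 101, centred at y = -18. Origin at the centre of its underside, axes as the bed's. Packed, it lies at bed y = 47.5; at the start 6 to 9 further, where the gap at the cheek is too narrow for the wedge. It takes about 5 to 15 N to slide the row.
- block_a: White plastic bearing block 60 (x) x 40 (y) x 55 (z), about 0.18 kg, origin at the centre of its underside, axes as the bed's; first in the row counted from the stop, at bed y = -85 mm when packed. Small gaps separate the pieces at the start.
- block_b: White plastic bearing block 60 (x) x 40 (y) x 55 (z), about 0.18 kg, origin at the centre of its underside, axes as the bed's; second in the row counted from the stop, at bed y = -45 mm when packed. Small gaps separate the pieces at the start.
- block_c: White plastic bearing block 60 (x) x 40 (y) x 55 (z), about 0.18 kg, origin at the centre of its underside, axes as the bed's; third in the row counted from the stop, at bed y = -5 mm when packed. Small gaps separate the pieces at the start.
- wedge: Wooden wedge, about 0.12 kg, standing tip down in one slot of the rack. Origin: centre of its foot (tip). Length 105 mm along z, width 56 along x. Flat face at y = -7 (goes against the shoe); the other leans 9 degrees, from y = 7 at the foot to 19 at z = 75 (goes against the cheek). Its axes in the gap: as the bed's.
- wedge_head (a point): Middle of the wedge's parallel-sided head, at y = 6, z = 90 mm of the wedge; axes as the wedge's. The head is 26 thick (y = -7 to 19), 56 wide, z = 75 to 105: hold it here. In the packed gap it jams with its foot 20 to 24 above the bed, at bed y = 87; the last 1 to 3 decide the squeeze, so go by force. Pushing in the grip often leaves it slack: let go, then press on the head's top with the closed fingers.
- rack: Plywood rack fixed to the bench, 90 (x) x 130 (y) x 47 high, origin at the underside centre. Two slots, 66 (x) x 24 (y), 35 deep, floor 12 above the bench; the wedge and the bar stand in them with their feet at y = -37.5 and 37.5, either way round.
- wheel: Bystander: green roller wheel lying flat, diameter 96, 30 high (mm); origin: underside centre.
- wheel_b: Bystander: black roller wheel lying flat, diameter 96, 30 high (mm); origin: underside centre.
- wrench: Bystander: steel wrench lying on the bench, about 180 long along its x (mm); origin: centre, on the bench.
- screwdriver: Bystander: screwdriver lying on the bench along its x (mm); origin: centre, on the bench.
- jar: Bystander: clear jar with a steel cap, diameter 72, 85 high (mm); origin: underside centre.
- tube: Bystander: square aluminium tube 200 x 25 x 25 lying along its x (mm); origin: underside centre.
- bar: Bystander: parallel wooden bar, 56 (x) x 16 (y) x 105 (z), standing in the other slot of the rack; it has no taper and is not the wedge (mm); origin: centre of its foot.
Not all that is in view belongs to the job. What is shaped like the block_c but red is not meant. What is shaped like the wedge but red is not meant.

How it is judged:
By the outcome, as a careful person would: the job done as asked, in the order asked, and still so for the second after the job is handed in, with the robot touching nothing.
It also fails if it takes over 67 s, if anything falls off the work surface, if the arm or the gripper's body presses on something with over 40 N, if the wrist force passes 120 N, or if a joint passes its speed limit or range.

## Working session

There is one attempt and no reset: what is moved stays moved. The work goes in short steps, each a Python script; the robot and the scene stay as the last script left them, time stands still between calls to the robot, and variables do not carry over. Pictures are saved under pics/ and viewed, at most 10 in all, crops included, and the job is handed in when it is done.

```bash
mkdir -p pics; ls
python3 - <<'E'
from cell import arm
import cv2
for n in("scene","top"):
    cv2.imwrite(f"pics/{n}0.png",arm.read_camera(n)[:,:,::-1]); i=arm.camera_info(n); print(n,i)
s=arm.read_state();print(s,arm.grip_point_offset)
E
```

```text
pics
scene {'fx': 443.34978829606115, 'fy': 443.34978829606115, 'cx': 319.14311687182067, 'cy': 246.5985042629063, 'R': array([[-0.80848921,  0.58840649, -0.01109026],
       [ 0.31934753,  0.42280898, -0.84808592],
       [-0.4943302 , -0.68920996, -0.52974266]]), 't': array([ 0.43215371, -0.05049494,  1.49250743])}
top {'fx': 602.8868442832334, 'fy': 602.8868442832334, 'cx': 316.35515463475946, 'cy': 242.47375281564098, 'R': array([[ 0.02685426, -0.99963677, -0.00227392],
       [-0.99792257, -0.02667481, -0.05864298],
       [ 0.05856102,  0.00384401, -0.99827643]]), 't': array([4.56064581e-04, 5.45377202e-01, 1.47763058e+00])}
{'t': 0.1, 'joints': array([-1.13530280e+00,  3.79329969e-01,  1.73472208e+00, -3.31931127e-05,
        1.02848670e+00, -3.32959707e-02]), 'qvel': array([-0.0004457 , -0.00195343, -0.000107  ,  0.00142638,  0.0003201 ,
        0.0005722 ]), 'effort': array([ 1.67220333e-04, -7.65039110e+01, -4.35290301e+01,  6.52093627e-02,
        3.98433069e-02, -4.60647072e-06]), 'tool_pos': array([ 0.31610746, -0.62416809,  0.21337228]), 'orientation': array([-3.14064614e+00, -3.09655526e-06,  4.68806641e-01]), 'force': array([-0.44322131, -0.7102601 ,  0.36788249]), 'torque': array([-0.06036898, -0.02020676, -0.04588235]), 'finger_force': 0.0, 'grip_width': 1.001459172565999} 0.0188
```

View pics/scene0.png

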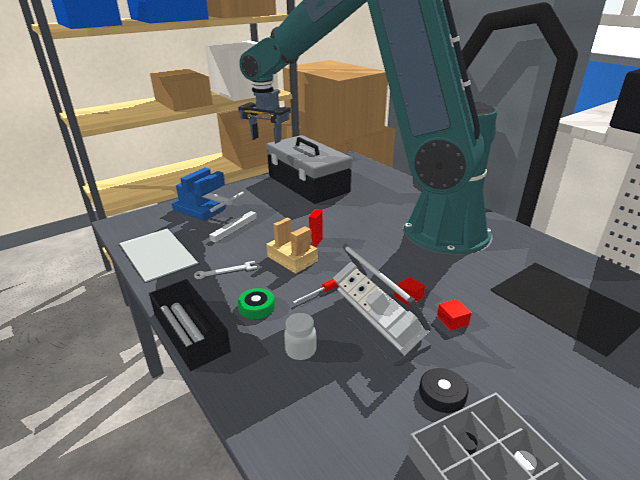

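View pics/top0.png

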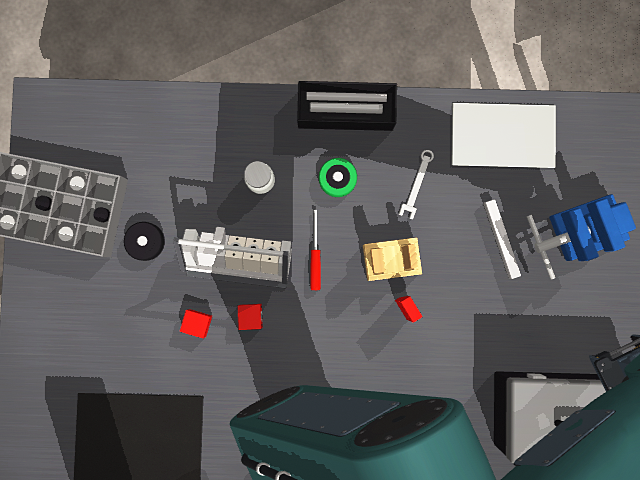

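The scene view shows the rack at (292,250), with two light-wood pieces standing in it, and the fixture at (380,310). In the top view the rack is at (392,259) and the fixture at (235,257). The red wedge stands at (409,308) and the red blocks at (196,323) and (250,317); these are decoys. Next I'll enlarge the rack and the fixture from both views.

Run:
```python
import cv2,numpy as np
t=cv2.imread("pics/top0.png");s=cv2.imread("pics/scene0.png")
def crop(im,x,y,w,h,k,W,H): return cv2.resize(im[y:y+h,x:x+w],(W,H),interpolation=cv2.INTER_CUBIC)
# fixture top 130x75 (170..300,225..295) rack top; scene
a=crop(t,172,222,130,75,4,520,300); b=crop(t,355,230,70,75,4,280,300)
c=crop(s,325,235,130,125,0,312,300); d=crop(s,260,205,80,75,4,320,300)
o=np.zeros((600,800,3),np.uint8); o[:300,:520]=a;o[:300,520:]=b;o[300:,:312]=c;o[300:,320:640]=d
cv2.imwrite("pics/crop1.png",o)
```

```text
(no output)
```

View pics/crop1.png

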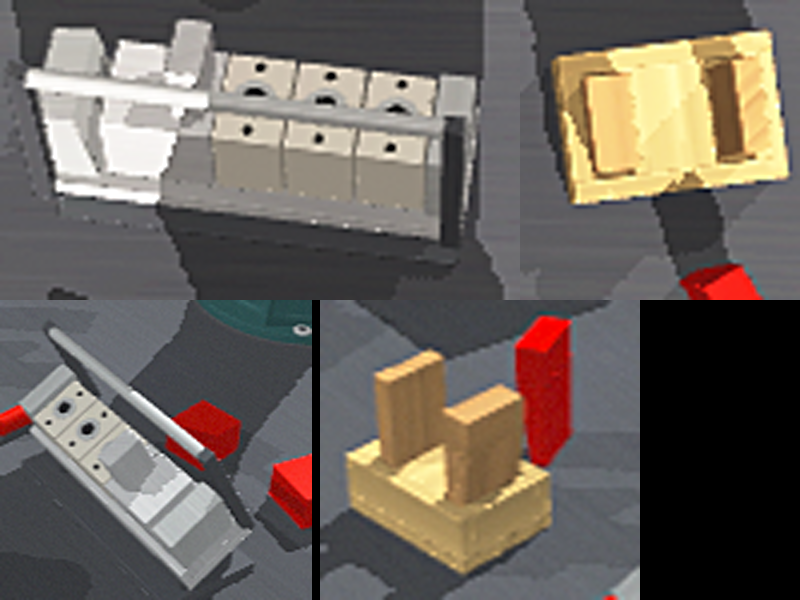

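The pieces standing in the rack are the wood at top-view (377,261), whose head measures about 11 px (26 mm) thick, and a thinner one at about (410,257). The thicker one fits the wedge and the thinner is the bar. The red tapered piece at (409,308) is a decoy. In the top view the row runs right (stop) to left (cheek), with yaw of about -6°. I'll fit poses to both views and check with an overlay.

```bash
cat > h.py <<'E'
import numpy as np,cv2
from cell import arm
from scipy.optimize import least_squares
from scipy.spatial.transform import Rotation as Ro
def proj(n,X):
    i=arm.camera_info(n);c=np.atleast_2d(X)@i["R"].T+i["t"]
    return np.c_[i["fx"]*c[:,0]/c[:,2]+i["cx"],i["fy"]*c[:,1]/c[:,2]+i["cy"]]
def Rbed(yaw): return Ro.from_euler("ZY",[yaw,np.pi/6]).as_matrix()
def bed(p,x,y,yaw): return np.array([x,y,.05])+np.atleast_2d(p)@Rbed(yaw).T/1000
def rack(p,x,y,yaw): return np.array([x,y,0])+np.atleast_2d(p)@Ro.from_euler("z",yaw).as_matrix().T/1000
def hull(pts8): # wire edges of 8-corner prism ordered bottom4,top4
    return [(i,(i+1)%4) for i in range(4)]+[(4+i,4+(i+1)%4) for i in range(4)]+[(i,i+4) for i in range(4)]
def boxp(x0,x1,y0,y1,z0,z1): return np.array([[x,y,z] for z in(z0,z1) for x,y in((x0,y0),(x1,y0),(x1,y1),(x0,y1))],float)
def draw(img,n,W,off,k,col):
    p=(proj(n,W)-off+.5)*k-.5
    for a,b in hull(p): cv2.line(img,tuple(np.int32(np.round(p[a]))),tuple(np.int32(np.round(p[b]))),col,1,cv2.LINE_AA)
E
cat > fit.py <<'E'
from h import *
T=lambda u,v:(172+u/4,222+v/4); S=lambda u,v:(325+u/2.4,235+(v-300)/2.4)
T2=lambda u,v:(355+(u-520)/4,230+v/4); S2=lambda u,v:(260+(u-320)/4,205+(v-300)/4)
def rf(q):
    x,y,w,L,ya,yb,yc=q
    P=[("top",T(28,80),(-40,L,115)),("top",T(460,128),(-40,-L,115)),("scene",S(50,328),(-40,-L,115)),("scene",S(208,455),(-40,L,115)),
     ("top",T(395,116.5),(2,ya,55)),("top",T(324,106.5),(2,yb,55)),("top",T(253.5,98.5),(2,yc,55)),("scene",S(65,408),(2,ya,55)),("scene",S(88,430),(2,yb,55))]
    return np.concatenate([(proj(n,bed(X,x,y,w))[0]-p) for n,p,X in P])
f=least_squares(rf,[.46,.2,-.1,128,-83,-41,1],loss="soft_l1",x_scale=[.01,.01,.1,10,10,10,10]);print(f.x.round(4),rf(f.x).round(1))
def rr(q):
    P=[("top",T2(555,62),(45,65,47)),("top",T2(770,32),(45,-65,47)),("top",T2(788,178),(-45,-65,47)),("top",T2(575,203),(-45,65,47)),
     ("scene",S2(463,512),(45,65,47)),("scene",S2(348,460),(45,-65,47)),("scene",S2(550,470),(-45,65,47))]
    return np.concatenate([(proj(n,rack(X,*q))[0]-p) for n,p,X in P])
g=least_squares(rr,[.46,-.17,.1],loss="soft_l1");print(g.x.round(4),rr(g.x).round(1))
np.savez("fit.npz",f=f.x,g=g.x)
x,y,w,L,ya,yb,yc=f.x
t=cv2.imread("pics/top0.png");s=cv2.imread("pics/scene0.png")
o=np.zeros((600,800,3),np.uint8)
def up(im,off,wh,k): return cv2.resize(im[off[1]:off[1]+wh[1],off[0]:off[0]+wh[0]],None,fx=k,fy=k,interpolation=cv2.INTER_CUBIC)
C=[("top",t,(172,222),(130,75),4,0,0),("scene",s,(325,237),(108,120),2.5,0,300),("top",t,(355,230),(70,75),4,520,0),("scene",s,(260,208),(87,75),4,300,300)]
for n,im,off,wh,k,ox,oy in C:
    a=up(im,off,wh,k)
    if n=="top" and ox==0 or ox==0:
        for yy in(ya,yb,yc): draw(a,n,bed(boxp(-28,32,yy-20,yy+20,0,55),x,y,w),off,k,(0,255,0))
        for sy in(-122,122): draw(a,n,bed(boxp(-46,-34,sy-6,sy+6,0,115),x,y,w),off,k,(255,0,255))
        ys=54.5; draw(a,n,bed(boxp(-28,32,ys-32.5,ys+32.5,0,55),x,y,w),off,k,(0,0,255)); draw(a,n,bed(boxp(-18,22,ys-28,ys-8,55,101),x,y,w),off,k,(0,0,255))
    else:
        draw(a,n,rack(boxp(-45,45,-65,65,0,47),*g.x),off,k,(0,255,0))
        for sg,c in((1,(255,0,0)),(-1,(0,0,255))):
            b=boxp(-28,28,-7,19,0,75); b[2:4,1]=7; b[:,1]=b[:,1]*sg+37.5; b[:,2]+=12
            draw(a,n,rack(b,*g.x),off,k,c); b[:4]=b[4:];b[4:,2]+=30; draw(a,n,rack(b,*g.x),off,k,c)
        draw(a,n,rack(boxp(-28,28,-45.5,-29.5,12,117),*g.x),off,k,(255,0,255))
    h,wd=a.shape[:2]; o[oy:oy+h,ox:ox+wd]=a[:600-oy,:800-ox]
cv2.imwrite("pics/ov1.png",o)
E
python3 fit.py
```

```text
[ 4.959000e-01  2.015000e-01 -8.390000e-02  1.212404e+02 -7.923610e+01
 -3.717110e+01  5.148900e+00] [-0.3  0.1  0.1  0.1 -0.2  0.5 -0.4  0.   0.4 -0.4  0.3  0.1 -0.   0.1
  0.3  0.3  0.7 -0.1]
[ 0.5072 -0.1723  0.1543] [ 0.5 -1.1 -0.2 -0.4  0.4 -0.   0.4  0.6  0.4  2.5  0.3 -1.1  0.9  1. ]
```

View pics/ov1.png

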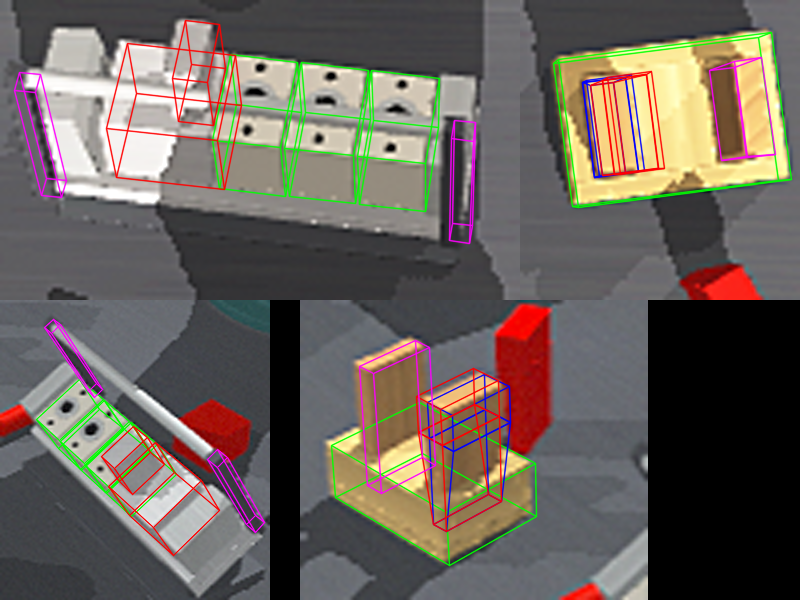

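The overlay fits well in both views. The fixture is at (0.496, 0.2015) with yaw -0.084, and the rack at (0.507, -0.172) with yaw 0.154. The blue wedge outline matches, so its flat face points to rack -y and no flip is needed. The wedge's head is at top-view (377,261), and the bar is in the other slot. Now I'll pack the row.

```bash
cat >> h.py <<'E'
FX,FY,FW=.4959,.2015,-.0839
def tool(R): return Ro.from_matrix(R@np.diag([1,-1,-1])).as_euler("xyz")
OB=tool(Rbed(FW))
def B(x,y,z): return bed((x,y,z),FX,FY,FW)[0]
def inbed(P): return (np.asarray(P)-[FX,FY,.05])@Rbed(FW)*1000
def st():
    s=arm.read_state(); return s,inbed(s["tool_pos"]),s["force"]@Rbed(FW)
E
python3 - <<'E'
from h import *
print(arm.inverse_kinematics(B(2,38,190),OB),arm.inverse_kinematics(B(0,93,250),OB))
arm.move_pose(B(2,38,190),OB)
arm.move_straight(B(2,38,59),feed=.12)
s,p,f=st();print(s["t"],p.round(1),f.round(1))
arm.close(50); s,p,f0=st();print(s["t"],p.round(1),f0.round(1),s["grip_width"],s["finger_force"])
y=38
for i in range(20):
    y-=1; arm.move_straight(B(2,y,59),feed=.02); s,p,f=st(); print(y,round(s["t"],2),p.round(2),(f-f0).round(1),round(s["finger_force"],1),round(s["grip_width"],3))
    if f[1]-f0[1]>25: break
cv2.imwrite("pics/packed.png",np.vstack([cv2.resize(arm.read_camera("scene")[237:357,325:433,::-1],None,fx=4,fy=4,interpolation=2)]))
E
```

```text
[0.26235594 0.51076011 1.61279292 0.1707697  1.51635982 1.86425707] [0.31450693 0.53241815 1.47595291 0.19546487 1.6212654  1.93033947]
4.5 [ 2.3 38.2 59.9] [-0.1 -0.1  1.3]
5.5833 [ 2.1 38.3 59.2] [-0.4  2.8  1.6] 0.21092363630643537 49.99212026596069
37 5.83 [ 2.04 37.28 59.21] [0.  3.2 0.8] 50.0 0.217
36 6.08 [ 2.04 36.34 59.19] [-0.6  2.5  0.2] 50.0 0.214
35 6.33 [ 2.04 35.4  59.2 ] [-0.2  3.3  0.4] 50.0 0.217
34 6.58 [ 2.06 35.04 59.2 ] [-0.1  9.1 -1.3] 50.0 0.218
33 6.83 [ 2.09 34.92 59.27] [ 0.4 16.6 -2.9] 50.0 0.215
32 7.08 [ 2.08 34.83 59.33] [ 0.9 24.1 -3.9] 50.0 0.212
31 7.33 [ 2.13 34.72 59.48] [ 2.1 30.1 -6.4] 50.0 0.218
```

Run:
```python
from h import *
a=cv2.resize(arm.read_camera("top")[215:305,165:305,::-1],None,fx=4,fy=4,interpolation=2)
b=cv2.resize(cv2.imread("pics/top0.png")[215:275,165:305],None,fx=4,fy=4,interpolation=2)
c=cv2.imread("pics/packed.png")[:,:]
o=np.zeros((600,800,3),np.uint8);o[:360,:560]=a;o[360:600,:560]=b;o[:266,560:]=cv2.resize(c,(240,266));o[300:566,560:]=cv2.resize(cv2.imread("pics/scene0.png")[237:357,325:433],(240,266),interpolation=2)
cv2.imwrite("pics/packed2.png",o)
```

```text
(no output)
```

View pics/packed2.png

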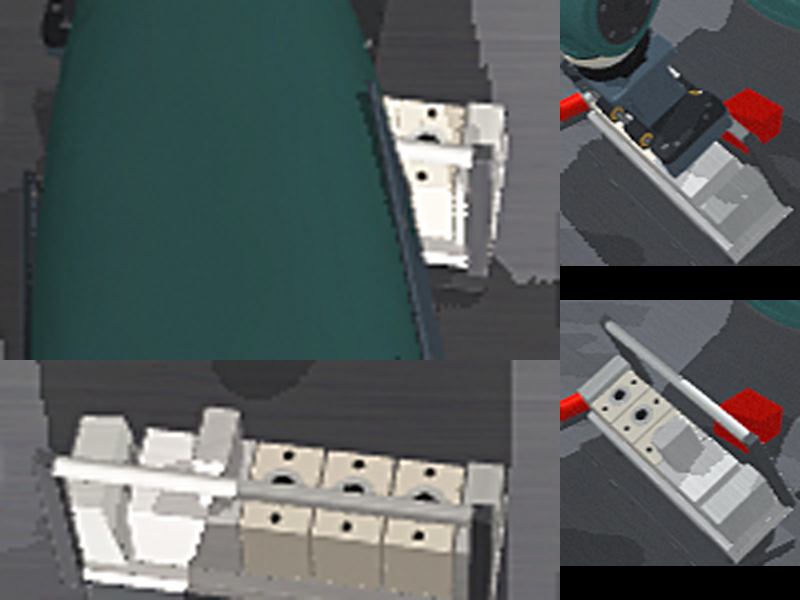

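The shoe moved to -y and then stopped dead at bed y = 34.8 by my fit, with force rising to 30 N, so the row is packed. The true fin position when packed is 29.5, so my fit is 5.2 mm off along y. The right post in the overlay, (450–475) drawn against (443–463) actual, shows the same shift. I'll correct the frame, release, and fetch the wedge.

```bash
sed -i 's/^FX,FY,FW=.*/FX,FY,FW=.4959,.2015,-.0839\nFX-=np.sin(FW)*.0052; FY+=np.cos(FW)*.0052/' h.py
cat >> h.py <<'E'
RX,RY,RW=.5072,-.1723,.1543
def K(x,y,z): return rack((x,y,z),RX,RY,RW)[0]
OR=tool(Ro.from_euler("z",RW).as_matrix())
E
python3 - <<'E'
from h import *
s,p,f=st();print(p.round(2))
arm.move_straight(B(2,29.6,59),feed=.02); s,p,f=st();print(p.round(2),f.round(1))
arm.open_gripper(); s,p,f=st();print(s["t"],p.round(2),f.round(1))
arm.move_straight(B(2,29.6,200),feed=.2)
arm.move_pose(K(0,43.5,190),OR); 
for n in("scene","top"): cv2.imwrite(f"pics/r_{n}.png",arm.read_camera(n)[:,:,::-1])
arm.move_straight(K(0,43.5,95),feed=.12); s,p,f=st();print(s["t"],s["tool_pos"],f.round(1),s["joints"].round(2))
arm.close(40); s,p,f=st();print(s["t"],s["tool_pos"],s["force"].round(1),s["grip_width"]*91,s["finger_force"])
q=cv2.imread("pics/r_scene.png")
a=cv2.resize(q[205:380,230:450],None,fx=3.6,fy=3.4,interpolation=2)
cv2.imwrite("pics/v7.png",a)
E
```

```text
[ 2.12 29.51 59.46]
[ 2.06 30.04 59.27] [0.1 7.5 2.4]
8.925 [ 1.99 29.6  59.01] [-0.2 -0.3  0.4]
12.2167 [ 0.50095099 -0.12941955  0.09553327] [0.5 0.3 1. ] [-0.3   0.28  2.15  0.    0.71  1.12]
13.225 [ 0.50045098 -0.12928365  0.0949254 ] [ 0.1 -0.2 -0.5] 25.820849196384597 39.92737591266632
```

View pics/v7.png

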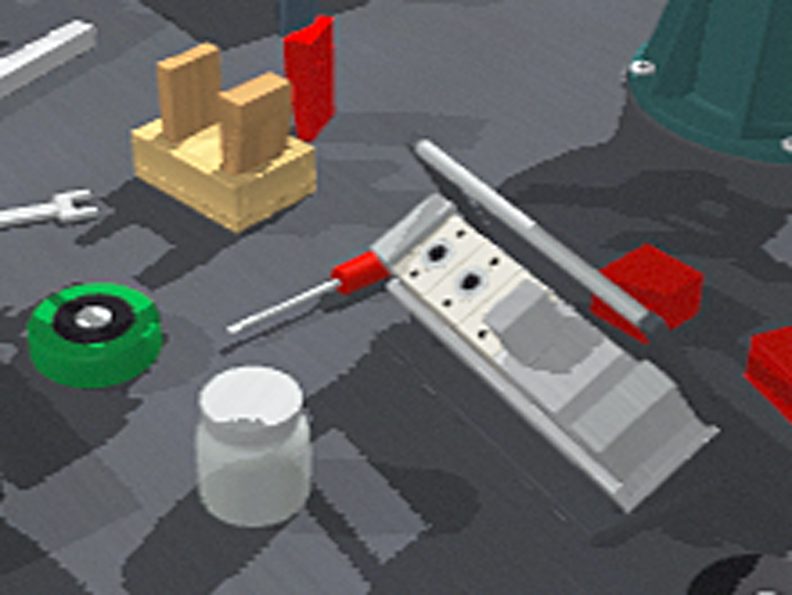

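The picture shows the row closed up against the stop and the gap at the cheek open, at about (585,400). The wedge head is gripped at 25.8 mm (26 expected). Next I'll lift it, hover over the gap and check with one look.

Run:
```python
from h import *
arm.move_straight(K(0,43.5,200),feed=.2)
arm.move_pose(B(1,94.5,260),OB)
arm.move_straight(B(1,94.5,152),feed=.12)  # foot at z=69
arm.wait(.2); s,p,f=st();print(s["t"],p.round(2),f.round(1),s["grip_width"]*91)
im=arm.read_camera("scene")[:,:,::-1]; tp=arm.read_camera("top")[:,:,::-1]
k=6;off=(370,235);a=cv2.resize(im[235:335,370:470],None,fx=k,fy=k,interpolation=2)
b=boxp(-28,28,-7,19,0,75); b[2:4,1]=7; b+=np.array([1,88.5,69]); draw(a,"scene",bed(b,FX,FY,FW),off,k,(0,0,255))
draw(a,"scene",bed(boxp(-28,32,15,80,0,55),FX,FY,FW),off,k,(0,255,0))
g=np.array([[-28,90.5,0],[32,90.5,0],[32,95,0],[-28,95,0],[-28,100,62],[32,100,62],[32,104,62],[-28,104,62]],float)
draw(a,"scene",bed(g,FX,FY,FW),off,k,(255,0,255))
cv2.imwrite("pics/v8.png",a)
```

```text
16.7917 [  1.13  94.59 152.61] [ 0.2  0.6 -1.2] 25.83000186776851
```

View pics/v8.png

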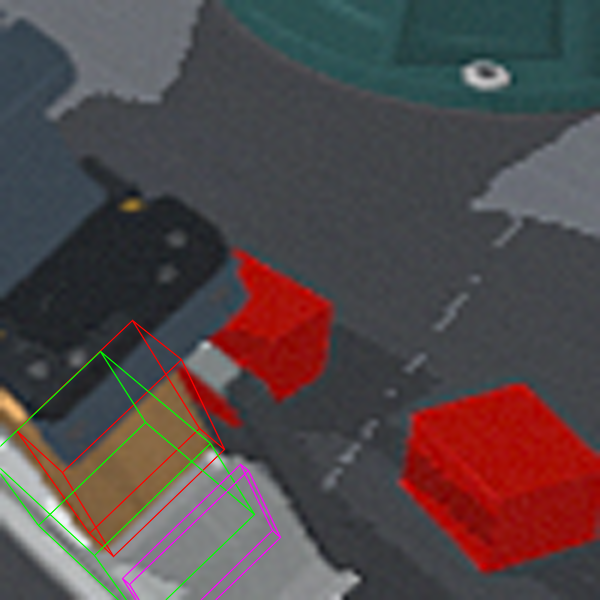

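The wedge's foot edge, (112,553)–(215,450), lies where it should beside the cheek's top edge (magenta), square to the bed. I'll insert it stepwise, watching the force.

Run:
```python
from h import *
s,p,f0=st()
for foot,y in [(58,88.5),(52,88.5),(46,88.2),(40,88),(36,87.8),(33,87.6),(30,87.4),(28,87.3),(26,87.2),(25,87.1),(24,87.1),(23,87),(22,87),(21,87),(20,87)]:
    arm.move_straight(B(1,y+6,foot+83),feed=.05); s,p,f=st(); d=f-f0
    print(foot,round(s["t"],2),(p-[0,6,83]).round(2),d.round(1),s["torque"].round(2))
    if d[2]>10 or abs(d[1])>15 or abs(d[0])>10: break
```

```text
58 17.26 [ 0.85 88.4  57.4 ] [0.8 0.  0.1] [ 0.02 -0.46 -0.  ]
52 17.52 [ 0.91 88.42 51.58] [-0.3  1.   0.6] [ 0.   -0.45 -0.03]
46 17.79 [ 0.9  88.09 45.55] [0.  0.6 0.7] [ 0.   -0.44  0.01]
40 18.06 [ 0.9  87.89 39.55] [-0.6  0.6  1. ] [-0.04 -0.47 -0.01]
36 18.31 [ 0.94 87.73 35.71] [ 0.6 -1.1  0.9] [-0.09 -0.44  0.01]
33 18.56 [ 0.94 87.55 32.76] [-0.1  1.4  0.1] [-0.02 -0.39 -0.04]
30 18.81 [ 0.94 87.34 29.77] [-0.2  0.2  0.7] [-0.04 -0.46 -0.01]
28 19.06 [ 0.98 87.19 27.84] [ 0.6 -1.9  0.7] [-0.21 -0.44  0.06]
26 19.31 [ 1.02 87.08 25.9 ] [-0.4 -2.1  0.3] [-0.47 -0.58  0.11]
25 19.56 [ 1.03 87.03 25.16] [-0.1 -2.3  3.2] [-0.65 -0.42  0.22]
24 19.81 [ 1.07 87.03 24.28] [-0.7 -3.7  6. ] [-1.02 -0.4   0.35]
23 20.06 [ 1.14 87.08 23.67] [-0.8 -3.   8.7] [-0.94 -0.19  0.34]
22 20.31 [ 1.2  87.21 23.42] [-2.4 -4.6 13.4] [-1.08  0.13  0.32]
```

Run:
```python
from h import *
arm.move_straight(B(1,93.1,106.6),feed=.03)
arm.open_gripper(); s,p,f=st();print(s["t"],p.round(2),f.round(1))
arm.move_straight(B(1,93.1,175),feed=.15); arm.close(40)
arm.move_straight(B(1,93,140),feed=.1); arm.wait(.2); s,p,f0=st();print(s["t"],p.round(2),f0.round(1))
z=133
while z>112:
    z-=.7 if z<131 else 1; arm.move_straight(B(1,93,z),feed=.02); s,p,f=st(); d=f-f0
    print(round(z,1),round(s["t"],2),p.round(2),d.round(1))
    if d[2]>20.5 or abs(d[0])>12 or abs(d[1])>15: break
arm.wait(.5); s,p,f=st();print(p.round(2),(f-f0).round(1))
```

```text
21.6333 [  1.01  93.1  106.63] [-0.5  0.1 -0.4]
24.3083 [  1.17  93.1  140.66] [-0.6 -0.3 -0.2]
132 24.86 [  0.99  92.99 131.94] [0.9 0.  0.1]
131 25.11 [  0.99  93.02 130.99] [ 0.8  0.5 -0. ]
130 25.36 [  0.97  93.01 129.94] [0.7 0.5 0.1]
129.3 25.61 [  1.    93.   129.27] [ 0.7  0.5 -0.4]
128.6 25.86 [  1.09  93.11 128.94] [0.  0.9 3.1]
127.9 26.11 [  1.12  93.24 128.91] [-1.4  0.3  8.3]
127.2 26.36 [  1.17  93.29 128.86] [-2.5 -0.2 12. ]
126.5 26.61 [  1.24  93.34 128.73] [-2.9 -2.  16.4]
125.8 26.86 [  1.31  93.35 128.63] [-4.2 -2.2 19.9]
125.1 27.11 [  1.31  93.41 128.54] [-5.5 -3.3 23.3]
[  1.32  93.38 128.51] [-4.3 -3.4 24.6]
```

Run:
```python
from h import *
arm.move_straight(B(1,93,135),feed=.05); arm.move_straight(B(1,93,230),feed=.2)
arm.move_pose([.316,-.4,.35],[np.pi,0,.0]); s=arm.read_state();print(s["t"],s["force"])
im=arm.read_camera("scene")[:,:,::-1];t=arm.read_camera("top")[:,:,::-1]
k=6;off=(340,250);a=cv2.resize(im[250:350,340:440],(400,400),interpolation=2);a2=a.copy()
for fz in(23.5,):
  b=boxp(-28,28,-7,19,75,105)+np.array([1,87,fz]); draw(a2,"scene",bed(b,FX,FY,FW),off,4,(0,0,255))
c=cv2.resize(t[215:265+35,165:305],(560,340)[:2] if 0 else (311,200),interpolation=2)
o=np.zeros((600,800,3),np.uint8);o[:400,:400]=a;o[:400,400:]=a2
o[400:,:311]=c;o[400:,320:]=cv2.resize(im[150:420,150:798][:,:490],(480,200),interpolation=3)
cv2.imwrite("pics/v9.png",o)
```

```text
31.275 [ 1.13672855  0.33610714 -0.57604636]
```

View pics/v9.png

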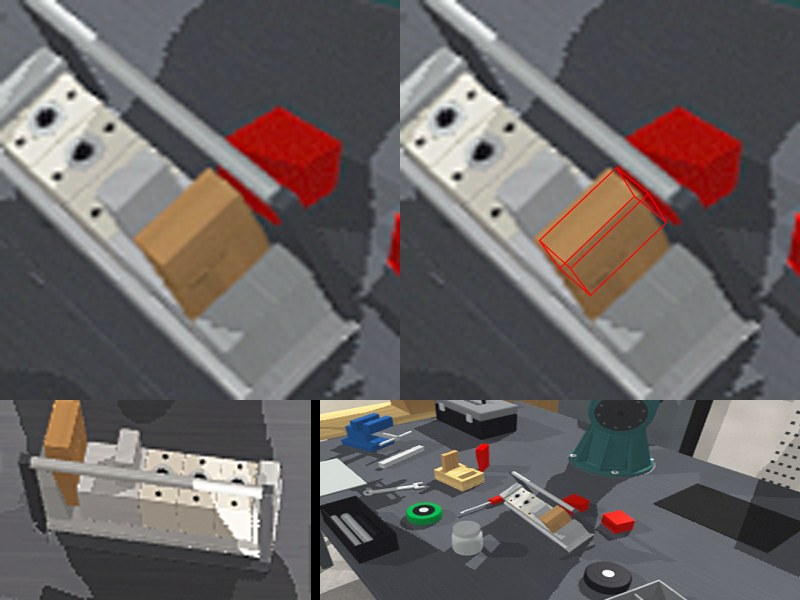

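The wedge stands square in the gap: its head at (205,235) in the left crop agrees with the predicted outline. The row is closed up, the bar is still in the rack, and the bystanders haven't moved. I'm handing it in.

```bash
python3 -c "
from cell import arm
print(arm.sign_off())"
```

```text
the job is handed in; nothing more can be done
None
```

I packed the row against the stop and drove the wedge to a dead stop in the gap with about 24 N on its head. It stands there unheld with its foot about 23.5 mm above the bed, and I handed the job in just after 31 s.

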